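# Tip the parts tray into the feed hopper and start the feeder

## Task

Push the bar of the hinged tray towards the hopper so that the tray tips up and all four parts slide into the hopper, then lower the tray back down level under control, without letting it drop. When the tray is down, press the start button (the round push button, not the turning knob) fully down and let it come back up. Leave everything else on the bench where it is.

Things in the scene. Friction and masses are not known exactly. Their poses are not given: they have to be found in the camera images.
- station: Fixed feed station: base plate 410 x 190 mm carrying, end to end, a black tip tray on a stand and an open sheet-steel hopper. Origin on the table under the tray's hinge line; x points level from the tray across the hinge to the hopper, y along the hinge, z up. The tray covers x = -190..0 mm, the hopper x = 12..208 mm. Only the tray moves.
- hinge (a point): Midpoint of the tray's hinge line, 115 mm above the table, at the tray's pouring edge beside the hopper. Axes as station; the hinge runs along y.
- tray (a joint): Tilt of the tray, rad: 0 = level on its rest; grows to 1.2 (end stop) as its end away from the hopper swings up about the hinge. Unsupported, it falls back to 0 from any tilt by its own weight, reaching about 3 rad/s; the hinge is only lightly damped. The parts slide out between about 0.5 and 0.95 rad, depending on friction; 1.05 rad empties it.
- tray_floor (a point): Middle of the tray's floor, 95 mm from the hinge, moving with the tray; x towards the pouring edge, z out of the floor. Black plastic tray 190 x 170 mm outside, walls 5 mm thick and 35 mm high above the floor on three sides, open on the hopper side; 0.35 kg empty.
- bar (a point): Middle of the tray's push bar: a bare steel bar 12 mm thick, 180 mm long, parallel to the hinge, on two uprights from the tray's side walls. It turns with the tray: when level it is 150 mm behind the hinge (station -x) and 130 mm above it (radius 198 mm). Pushing it level towards the hopper takes about 5 to 9 N. The space behind it is free.
- hopper (a point): Middle of the hopper's sloping floor, 34 mm above the table, at station x = 110 mm; axes as station. Inside 188 x 180 mm; the floor falls 0.1 rad towards +x. Rims above this point: near wall 64 mm, side walls 104 mm, far wall 131 mm.
- start (a joint): Travel of the start push button, m: 0 = up, 0.007 = fully down. Spring return, about 5 N at the bottom, pressed straight down.
- start_top (a point): Centre of the top face of the start button's cap: a plain round black cap of 32 mm diameter, on top of a grey steel box 110 x 90 x 55 mm (fixed). The twin grey box has a turning knob with a bar grip instead and is not needed. Either box may stand left or right of the station. z up.
- selector (a joint): Angle of the turning knob on the twin grey box, rad, 0 at the start; a bystander, not to be turned.
- heatsink_1: Finned aluminium heatsink block 64 x 42 x 30 mm, about 0.09 kg, lying in the tray at the start, long side roughly along the station's x. Origin at its centre, x along its length, z up as it lies.
- heatsink_2: Second heatsink block, the same, lying in the tray at the start, long side roughly along the station's x. Origin at its centre, x along its length, z up as it lies.
- transformer_1: Small transformer, dark core with buff winding, 60 x 44 x 40 mm, about 0.16 kg, lying in the tray at the start, long side roughly along the station's x. Origin at its centre, x along its length, z up as it lies.
- transformer_2: Second transformer, the same, lying in the tray at the start, long side roughly along the station's x. Origin at its centre, x along its length, z up as it lies.
- meter: Bystander: grey hand-held meter 80 x 150 x 34 mm lying loose on the bench. Origin under its centre.
- scanner: Bystander: black barcode scanner standing in its cradle, foot 110 x 90 mm, 180 mm high, loose. Origin under its centre.
- screwdriver: Bystander: screwdriver 180 mm long lying loose near the robot, on its left. Origin under its middle.
- spool: Bystander: empty grey reel, 64 mm across, 50 mm high, standing loose on the robot's right. Origin under its centre.
Things that resemble listed ones, but are neither listed nor needed, are in the scene too. Leave any green or red look-alike of the heatsink_2 alone.

How it is judged:
By the outcome, as a careful person would: the job done as asked, in the order asked, and still so for the second after the job is handed in, with the robot touching nothing.
It also fails if it takes over 54 s, if anything falls off the work surface, if the arm or the gripper's body presses on something with over 40 N, if the wrist force passes 120 N, or if a joint passes its speed limit or range.

## Robot

A 6-joint arm with a two-finger parallel gripper is mounted at the origin on the work surface. World frame = base frame: x ahead of the robot, y to its left, z up, the work surface at z = 0. Lengths are in m, angles in rad, forces in N, time in s.
With the tool pointing down it reaches from about 0.15 to 0.775 m from the base axis. Payload 6.1 kg.
Tool frame: the origin (TCP) lies at the very end of the fingers, on their centre line; the grasp point (between the pads) lies 19 mm behind it (hold_point_z is the distance from the TCP to the grasp point, in m); z points along the fingers, y is the line along which they close (so a half turn about z gives the same grasp; the last joint's range is limited). The gripper opens to 85 mm and grips with 20 to 120 N. Pads are 22 mm wide; open, the fingers measure 114 mm over their backs; the gripper's body (76 mm by 85 mm) begins 54 mm behind the grasp point. The pads swing forward as they close: fully open they stand 13 mm farther back than shut.
Start: joints at [-1.243, 0.126, -0.04, 1.405, 0, 1.571], TCP at [0.169, -0.497, 0.231] pointing down, gripper open.
Joint ranges: [-2.72, 2.72], [-0.95, 1.95], [-1.27, 1.35], [-1.78, 2.02], [-1.46, 1.47], [-3.14, 3.14]. Speed limits (rad/s): [2.39, 2.39, 3.01, 3.14, 3.14, 3.14].

## Interface

Orientations are given as a rotation vector (axis times angle).
In Python, from workcell import get_state, camera, job_done, hold_point_z gives the robot as it stands. The module is installed in compiled form; this text tells all that it offers.
- The arm moves only by the shell command python3 -m creep 'ROWS' [FORCE]. ROWS is JSON, a list of rows, each an object of numbers: "grip": the opening, from 0 (shut) to 1 (fully open); "x", "y", "z": the shift along the world's x, y, z in cm; "ax", "ay", "az": the turn, a rotation vector about the world's x, y, z in degrees. A call has 1 to 20 rows; each row shifts and turns the commanded pose from where the row before left it; what a row does not reach is not made up. A row lasts 1/12 s, in which the tool goes at most 41.7 mm and 7.16 degrees, less where a joint would pass 70% of its speed; a pose out of reach is approached as far as the arm can. A call with a gripper value outside its range is refused whole. The fingers move at their own pace and stop on an object; FORCE is the grip in N (left out, the last holds). Time passes only in rows, so rows that do not move let the fingers close. It gives the time, the measured TCP pose, the force, the opening and the grip force at its end, in the units of the state.
- get_state(): the state, without advancing time (a new reading comes with each control period).
- camera(name): name is "scene" or "top" or "wrist"; returns a dict with "image" (420x560x3 uint8, blue, green, red), "fx", "fy", "cx", "cy" (pixels), "view" (4x4, takes a point from world to camera coordinates). Camera axes: x right, y up, looking along -z (the intrinsics and any distortion apply to the point x, -y, -z); pixel columns grow to the right and rows downward; lengths in m; the calibration is good to about 2 mm. A picture is of the moment at which its call begins. There is no depth.
- job_done(): hands the job in; it is judged then, once.
The state is a dict: "time_s": time; "q": joint angles; "joint_vel": joint speeds; "joint_efforts": joint torques, N m; "position": TCP position; "orientation": TCP orientation; "wrist_force": force on the tool from outside, world axes, zero at the start; "ft_torque": the same for the moment, N m; "gripper_width": finger opening in m; "gripper_force": force on a finger pad.
Only numpy, scipy, OpenCV 4.12 (cv2) and the standard library are available. Lean on these libraries where they do the work, as an engineer would, in place of code of your own. Each camera call takes 0.05 s, during which the arm holds its last target. There are 200 camera calls.

## Working session

There is one attempt and no reset: what is moved stays moved. The work goes in short steps, Python scripts to look and compute and a shell command to move; the robot and the scene stay as the last step left them, time stands still between calls to the robot, and variables do not carry over. Pictures are saved under pics/ and viewed, at most 10 in all, crops included, and the job is handed in when it is done.

```bash
mkdir -p pics
cat > h.py <<'E'
import numpy as np, cv2, pickle
from workcell import get_state, camera
def snap(n,tag):
    c=camera(n); cv2.imwrite(f'pics/{tag}.png',c['image']); pickle.dump(c,open(f'pics/{tag}.pkl','wb')); return c
def ray(c,u,v):
    V=np.array(c['view']); R=V[:3,:3]; o=-R.T@V[:3,3]
    d=R.T@np.array([(u-c['cx'])/c['fx'],-(v-c['cy'])/c['fy'],-1]); return o,d/np.linalg.norm(d)
def atz(c,u,v,z):
    o,d=ray(c,u,v); return o+d*(z-o[2])/d[2]
def tri(c1,p1,c2,p2):
    o1,d1=ray(c1,*p1);o2,d2=ray(c2,*p2)
    s=np.linalg.lstsq(np.c_[d1,-d2],o2-o1,rcond=None)[0]
    a=o1+d1*s[0];b=o2+d2*s[1]; return (a+b)/2,np.linalg.norm(a-b)
def proj(c,p):
    V=np.array(c['view']); q=V[:3,:3]@np.array(p)+V[:3,3]; return c['cx']+c['fx']*q[0]/-q[2], c['cy']-c['fy']*q[1]/-q[2]
def load(t): return pickle.load(open(f'pics/{t}.pkl','rb'))
E
python3 - <<'E'
from h import *
for n in('scene','top'):
    c=snap(n,n+'0'); print(c.keys(),c['fx'],-np.array(c['view'])[:3,:3].T@np.array(c['view'])[:3,3])
    print({k:v for k,v in c.items() if k not in('image','view')})
s=get_state();print(s['position'],s['orientation'],s['time_s'],s['gripper_width'])
E
```

```text
dict_keys(['image', 'fx', 'fy', 'cx', 'cy', 'view']) 425.23123882653596 [ 1.05188806 -0.17192144  1.07820494]
{'fx': 425.23123882653596, 'fy': 425.23123882653596, 'cx': 279.92873113256854, 'cy': 214.66892737024432}
dict_keys(['image', 'fx', 'fy', 'cx', 'cy', 'view']) 383.5529064632109 [ 0.39030638 -0.02197353  1.19425362]
{'fx': 383.5529064632109, 'fy': 383.5529064632109, 'cx': 281.7462213419803, 'cy': 205.72561362537132}
[ 0.16890996 -0.49670168  0.23060343] [-3.09807748e+00 -5.12379320e-01  3.74811491e-04] 0.1 0.08524936656557845
```

View pics/scene0.png

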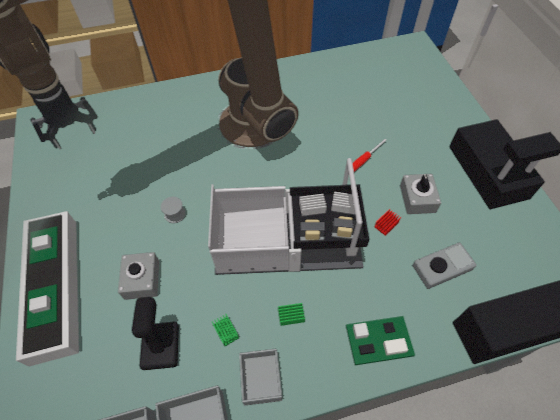

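View pics/top0.png

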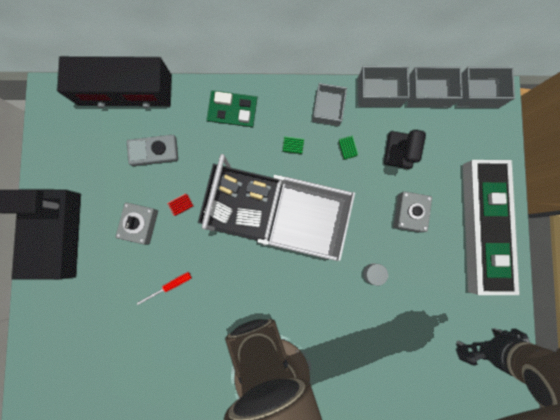

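The top view shows the tray around (240,203), the hopper around (310,218) and the bar around (214,190). The boxes are at (135,223) and (415,211). I'll zoom in on these.

Run:
```python
from h import *
t=load('top0')['image'];s=load('scene0')['image']
def cr(i,x,y,w,h,W,H): return cv2.resize(i[y:y+h,x:x+w],(W,H),interpolation=cv2.INTER_CUBIC)
a=np.hstack([cr(t,190,140,70,105,266,399),cr(s,330,150,60,120,200,399),np.vstack([cr(t,110,198,50,50,199,199),cr(t,390,187,50,50,199,200)]),
 np.vstack([cr(s,397,165,50,50,135,199),cr(s,113,245,50,50,135,200)])])
print(a.shape);cv2.imwrite('pics/crop1.png',a)
```

```text
(399, 800, 3)
```

View pics/crop1.png

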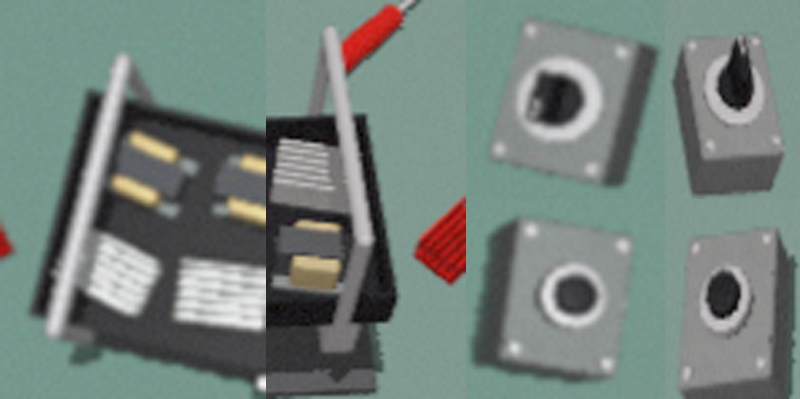

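The push button is the robot's right box, at top (417,211) and scene (135,269); the left box has the knob. The bar ends are at top (222,155) and (205,228), which match scene (359,222) and (349,160).

Run:
```python
from h import *
t=load('top0');s=load('scene0')
A,e1=tri(t,(222.1,155),s,(359.4,222));B,e2=tri(t,(205,227.6),s,(349.2,160));C,e3=tri(t,(417.4,211),s,(134.9,268.8))
print(A,e1,B,e2,C,e3,np.linalg.norm(A-B))
M=(A+B)/2; y=A-B;y[2]=0;y/=np.linalg.norm(y); x=np.array([y[1],-y[0],0]); print('M',M,'y',y,'x',x,'yaw',np.degrees(np.arctan2(x[1],x[0])))
h=M+.15*x; h[2]=.115; print('hinge',h)
st=lambda a,b,z:h+a*x+b*y+np.array([0,0,z-.115])
for p in [(.208,.095,.165),(.208,-.095,.165),(.012,.095,.14),(.012,-.095,.14)]: print(p,st(*p),proj(t,st(*p)),proj(s,st(*p)))
from scipy.spatial.transform import Rotation as Ro
print(Ro.from_rotvec(get_state()['orientation']).as_matrix())
```

```text
[0.6143853  0.12338216 0.25054824] 0.00024496514928348643 [0.43318924 0.16465526 0.24448631] 0.004344689715098238 [ 0.49296678 -0.42616291  0.07097654] 0.002591621750719504 0.1859360874921349
M [0.52378727 0.14401871 0.24751727] y [ 0.97502555 -0.22209272  0.        ] x [-0.22209272 -0.97502555  0.        ] yaw -102.83197837017107
hinge [ 0.49047337 -0.00223513  0.115     ]
(0.208, 0.095, 0.165) [ 0.53690551 -0.22613925  0.165     ] (np.float64(355.15980213394084), np.float64(191.27445353796026)) (np.float64(207.3481300193966), np.float64(247.7421966530409))
(0.208, -0.095, 0.165) [ 0.35165065 -0.18394163  0.165     ] (np.float64(340.30317477633395), np.float64(260.1536574743557)) (np.float64(210.6438653543624), np.float64(184.54099746962189))
(0.012, 0.095, 0.14) [ 0.58043568 -0.03503424  0.14      ] (np.float64(284.63155596988116), np.float64(176.6159867174667)) (np.float64(287.9965081021928), np.float64(248.79082219942455))
(0.012, -0.095, 0.14) [0.39518083 0.00716337 0.14      ] (np.float64(268.88566899381743), np.float64(243.3660849248351)) (np.float64(284.16315443991033), np.float64(186.78147790189547))
[[ 9.46751288e-01  3.21965494e-01 -4.68976401e-04]
 [ 3.21965836e-01 -9.46750293e-01  1.37262105e-03]
 [-2.06692948e-06 -1.45052513e-03 -9.99998948e-01]]
```

```bash
python3 -m creep '[{"grip":0,"z":3.3,"az":5},{"grip":0,"z":3.3,"az":5},{"grip":0,"z":3.3,"az":5},{"grip":0,"z":3.3,"az":5},{"grip":0,"x":1.7,"y":3.2,"az":2.4},{"grip":0,"x":1.7,"y":3.2,"az":2.4},{"grip":0,"x":1.7,"y":3.2,"az":2.4},{"grip":0,"x":1.7,"y":3.2,"az":2.4},{"grip":0,"x":1.7,"y":3.2,"az":2.4},{"grip":0,"x":1.7,"y":3.2,"az":2.4},{"grip":0,"x":1.7,"y":3.2,"az":2.4},{"grip":0,"x":1.7,"y":3.2,"az":2.4},{"grip":0,"x":1.7,"y":3.2,"az":2.4},{"grip":0,"x":1.7,"y":3.2,"az":2.4},{"grip":0,"x":1.7,"y":3.2,"az":2.4},{"grip":0,"x":1.7,"y":3.2,"az":2.4},{"grip":0,"x":1.7,"y":3.2,"az":2.4},{"grip":0,"x":1.7,"y":3.2,"az":2.4},{"grip":0,"x":1.7,"y":3.2,"az":2.4},{"grip":0,"x":1.7,"y":3.2,"az":2.4}]'
```

```text
invalid input
```

```bash
python3 -m creep '[{"grip":0,"x":0,"y":0,"z":3.3,"ax":0,"ay":0,"az":5}]'; python3 -m creep '[{"grip":0.0,"z":3.3,"az":5}]' 20
```

```text
time_s: 0.18
position: [0.1679, -0.4938, 0.2575]
orientation: [-3.061, -0.646, 0.002]
wrist_force: [0.1, -0.7, -0.7]
gripper_width: 0.0752
gripper_force: 0.0invalid input
```

All keys are required in each row.

```bash
python3 -m creep '[{"grip":0,"x":0,"y":0,"z":3.3,"ax":0,"ay":0,"az":5},{"grip":0,"x":0,"y":0,"z":3.3,"ax":0,"ay":0,"az":5},{"grip":0,"x":0,"y":0,"z":3.3,"ax":0,"ay":0,"az":5},{"grip":0,"x":1.7,"y":3.2,"z":0,"ax":0,"ay":0,"az":2.4},{"grip":0,"x":1.7,"y":3.2,"z":0,"ax":0,"ay":0,"az":2.4},{"grip":0,"x":1.7,"y":3.2,"z":0,"ax":0,"ay":0,"az":2.4},{"grip":0,"x":1.7,"y":3.2,"z":0,"ax":0,"ay":0,"az":2.4},{"grip":0,"x":1.7,"y":3.2,"z":0,"ax":0,"ay":0,"az":2.4},{"grip":0,"x":1.7,"y":3.2,"z":0,"ax":0,"ay":0,"az":2.4},{"grip":0,"x":1.7,"y":3.2,"z":0,"ax":0,"ay":0,"az":2.4},{"grip":0,"x":1.7,"y":3.2,"z":0,"ax":0,"ay":0,"az":2.4},{"grip":0,"x":1.7,"y":3.2,"z":0,"ax":0,"ay":0,"az":2.4},{"grip":0,"x":1.7,"y":3.2,"z":0,"ax":0,"ay":0,"az":2.4},{"grip":0,"x":1.7,"y":3.2,"z":0,"ax":0,"ay":0,"az":2.4},{"grip":0,"x":1.7,"y":3.2,"z":0,"ax":0,"ay":0,"az":2.4},{"grip":0,"x":1.7,"y":3.2,"z":0,"ax":0,"ay":0,"az":2.4},{"grip":0,"x":1.7,"y":3.2,"z":0,"ax":0,"ay":0,"az":2.4},{"grip":0,"x":1.7,"y":3.2,"z":0,"ax":0,"ay":0,"az":2.4},{"grip":0,"x":1.7,"y":3.2,"z":0,"ax":0,"ay":0,"az":2.4}]'
```

```text
time_s: 1.77
position: [0.4413, 0.0169, 0.3631]
orientation: [-2.453, -1.963, 0.0]
wrist_force: [0.8, -1.2, 0.2]
gripper_width: -0.0002
gripper_force: 0.0
```

```bash
python3 -m creep '[{"grip":0,"x":1.5,"y":2.5,"z":0,"ax":0,"ay":0,"az":0},{"grip":0,"x":1.5,"y":2.5,"z":0,"ax":0,"ay":0,"az":0},{"grip":0,"x":1.5,"y":2.5,"z":0,"ax":0,"ay":0,"az":0},{"grip":0,"x":1.5,"y":3.0,"z":0,"ax":0,"ay":0,"az":0},{"grip":0,"x":1.5,"y":3.0,"z":0,"ax":0,"ay":0,"az":0},{"grip":0,"x":1.5,"y":3.5,"z":0,"ax":0,"ay":0,"az":0},{"grip":0,"x":0,"y":0,"z":0,"ax":0,"ay":0,"az":0},{"grip":0,"x":0,"y":0,"z":0,"ax":0,"ay":0,"az":0}]'
python3 - <<'E'
from h import *
from scipy.spatial.transform import Rotation as Ro
c=snap('wrist','w1'); s=get_state(); print(s['position'],Ro.from_rotvec(s['orientation']).as_matrix()[:,1])
print(proj(c,[.6144,.1234,.25]),proj(c,[.4332,.1647,.2475]),proj(c,[.5238,.144,.2475]))
E
```

```text
time_s: 2.43
position: [0.5314, 0.1866, 0.3614]
orientation: [-2.452, -1.962, 0.005]
wrist_force: [-1.0, -0.9, 0.2]
gripper_width: 0.0002
gripper_force: 0.0
[0.53102297 0.18549051 0.3622994 ] [ 0.97538502 -0.22050279 -0.00160585]
(np.float64(394.4242592983396), np.float64(254.16734404565432)) (np.float64(168.50609304278223), np.float64(251.88807809677795)) (np.float64(280.9121314563474), np.float64(252.41590339359954))
```

View pics/w1.png

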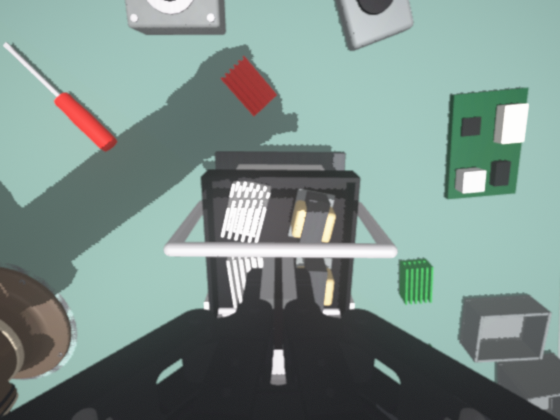

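The bar is at (168..395, 250), where I predicted it to within 2 px. The tool is centred behind it, so I'll descend and approach.

```bash
python3 -m creep '[{"grip":0,"x":0,"y":0,"z":-2.7,"ax":0,"ay":0,"az":0},{"grip":0,"x":0,"y":0,"z":-2.7,"ax":0,"ay":0,"az":0},{"grip":0,"x":0,"y":0,"z":-2.7,"ax":0,"ay":0,"az":0},{"grip":0,"x":0,"y":0,"z":-2.7,"ax":0,"ay":0,"az":0},{"grip":0,"x":0,"y":0,"z":-2.7,"ax":0,"ay":0,"az":0},{"grip":0,"x":-0.1,"y":-0.5,"z":0,"ax":0,"ay":0,"az":0},{"grip":0,"x":-0.1,"y":-0.5,"z":0,"ax":0,"ay":0,"az":0},{"grip":0,"x":-0.1,"y":-0.5,"z":0,"ax":0,"ay":0,"az":0},{"grip":0,"x":-0.1,"y":-0.3,"z":0,"ax":0,"ay":0,"az":0},{"grip":0,"x":0,"y":-0.3,"z":0,"ax":0,"ay":0,"az":0},{"grip":0,"x":0,"y":0,"z":0,"ax":0,"ay":0,"az":0}]'
```

```text
time_s: 3.4
position: [0.5276, 0.1634, 0.2299]
orientation: [2.456, 1.958, 0.004]
wrist_force: [-0.3, 0.7, 0.7]
gripper_width: -0.0001
gripper_force: 0.0
```

```bash
python3 -m creep '[{"grip":0,"x":0,"y":-0.3,"z":0,"ax":0,"ay":0,"az":0},{"grip":0,"x":-0.15,"y":-0.67,"z":0.71,"ax":0,"ay":0,"az":0},{"grip":0,"x":-0.15,"y":-0.67,"z":0.71,"ax":0,"ay":0,"az":0},{"grip":0,"x":-0.17,"y":-0.74,"z":0.65,"ax":0,"ay":0,"az":0},{"grip":0,"x":-0.17,"y":-0.74,"z":0.65,"ax":0,"ay":0,"az":0},{"grip":0,"x":-0.18,"y":-0.79,"z":0.56,"ax":0,"ay":0,"az":0},{"grip":0,"x":-0.18,"y":-0.79,"z":0.56,"ax":0,"ay":0,"az":0},{"grip":0,"x":-0.19,"y":-0.84,"z":0.48,"ax":0,"ay":0,"az":0},{"grip":0,"x":-0.19,"y":-0.84,"z":0.48,"ax":0,"ay":0,"az":0}]'; python3 -c "
from h import *
c=snap('scene','s1')"
```

```text
time_s: 4.15
position: [0.514, 0.1024, 0.2786]
orientation: [-2.452, -1.961, -0.01]
wrist_force: [0.6, 8.4, 7.1]
gripper_width: 0.0003
gripper_force: 4.1
```

View pics/s1.png

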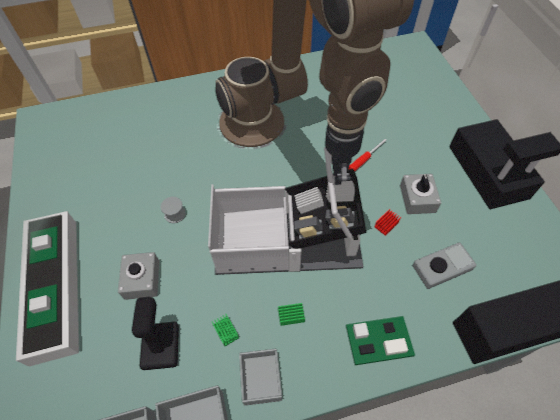

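The tray is tilting (bar near (345,215)) with the parts still in it and a moderate force. I'll keep following the arc, slower.

```bash
python3 -m creep '[{"grip":0,"x":-0.2,"y":-0.88,"z":0.42,"ax":0,"ay":0,"az":0},{"grip":0,"x":-0.2,"y":-0.88,"z":0.36,"ax":0,"ay":0,"az":0},{"grip":0,"x":-0.14,"y":-0.62,"z":0.22,"ax":0,"ay":0,"az":0},{"grip":0,"x":-0.14,"y":-0.62,"z":0.2,"ax":0,"ay":0,"az":0},{"grip":0,"x":-0.14,"y":-0.62,"z":0.18,"ax":0,"ay":0,"az":0},{"grip":0,"x":-0.14,"y":-0.62,"z":0.16,"ax":0,"ay":0,"az":0},{"grip":0,"x":-0.14,"y":-0.62,"z":0.14,"ax":0,"ay":0,"az":0},{"grip":0,"x":-0.14,"y":-0.62,"z":0.12,"ax":0,"ay":0,"az":0},{"grip":0,"x":-0.14,"y":-0.63,"z":0.09,"ax":0,"ay":0,"az":0},{"grip":0,"x":-0.14,"y":-0.63,"z":0.07,"ax":0,"ay":0,"az":0},{"grip":0,"x":-0.14,"y":-0.63,"z":0.05,"ax":0,"ay":0,"az":0},{"grip":0,"x":-0.15,"y":-0.65,"z":0.02,"ax":0,"ay":0,"az":0},{"grip":0,"x":-0.15,"y":-0.65,"z":0,"ax":0,"ay":0,"az":0},{"grip":0,"x":-0.15,"y":-0.65,"z":-0.02,"ax":0,"ay":0,"az":0},{"grip":0,"x":-0.15,"y":-0.64,"z":-0.05,"ax":0,"ay":0,"az":0},{"grip":0,"x":-0.14,"y":-0.64,"z":-0.06,"ax":0,"ay":0,"az":0},{"grip":0,"x":-0.14,"y":-0.64,"z":-0.08,"ax":0,"ay":0,"az":0}]'; python3 -c "
from h import *
c=snap('scene','s2')"
```

```text
time_s: 5.62
position: [0.4875, -0.013, 0.2943]
orientation: [-2.456, -1.959, 0.001]
wrist_force: [-0.5, 1.1, 0.6]
gripper_width: -0.0002
gripper_force: 0.5
```

View pics/s2.png

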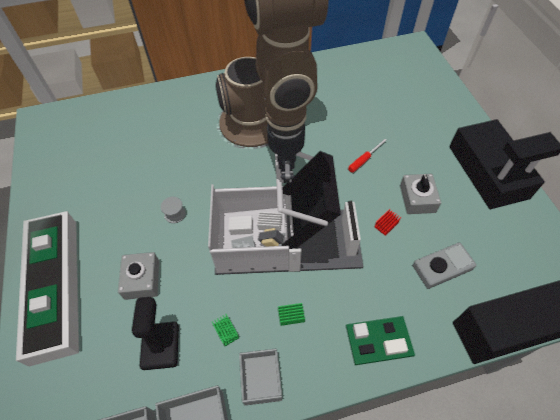

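Tilt is about 1.0 rad and the parts are in the hopper around (225-285, 215-245). I'll tip a little further and then look close.

```bash
python3 -m creep '[{"grip":0,"x":-0.14,"y":-0.64,"z":-0.1,"ax":0,"ay":0,"az":0},{"grip":0,"x":-0.14,"y":-0.64,"z":-0.12,"ax":0,"ay":0,"az":0},{"grip":0,"x":-0.14,"y":-0.64,"z":-0.14,"ax":0,"ay":0,"az":0},{"grip":0,"x":0,"y":0,"z":0,"ax":0,"ay":0,"az":0},{"grip":0,"x":0,"y":0,"z":0,"ax":0,"ay":0,"az":0},{"grip":0,"x":0,"y":0,"z":0,"ax":0,"ay":0,"az":0},{"grip":0,"x":0,"y":0,"z":0,"ax":0,"ay":0,"az":0},{"grip":0,"x":0,"y":0,"z":0,"ax":0,"ay":0,"az":0}]'; python3 -c "
from h import *
c=snap('scene','s3');d=snap('top','t3')
a=c['image'][130:290,195:375];b=d['image'][130:290,190:370]
cv2.imwrite('pics/c3.png',np.hstack([cv2.resize(i,(400,356),interpolation=cv2.INTER_CUBIC) for i in(a,b)]))"
```

```text
time_s: 6.33
position: [0.4837, -0.0312, 0.2909]
orientation: [-2.455, -1.96, 0.0]
wrist_force: [-0.3, 0.8, -0.7]
gripper_width: -0.0002
gripper_force: 0.4
```

View pics/c3.png

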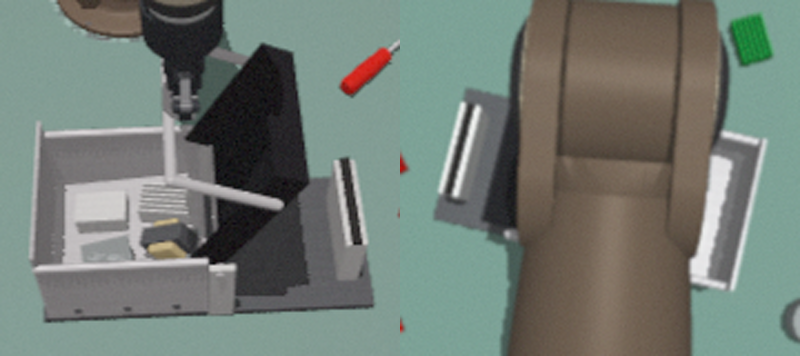

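All parts look to be out of the tray. I'll lower it by retracing the arc, keeping the bar resting on the fingers.

```bash
python3 -m creep '[{"grip":0,"x":0.14,"y":0.64,"z":0.14,"ax":0,"ay":0,"az":0},{"grip":0,"x":0.14,"y":0.64,"z":0.12,"ax":0,"ay":0,"az":0},{"grip":0,"x":0.14,"y":0.64,"z":0.1,"ax":0,"ay":0,"az":0},{"grip":0,"x":0.14,"y":0.64,"z":0.08,"ax":0,"ay":0,"az":0},{"grip":0,"x":0.14,"y":0.64,"z":0.06,"ax":0,"ay":0,"az":0},{"grip":0,"x":0.15,"y":0.64,"z":0.05,"ax":0,"ay":0,"az":0},{"grip":0,"x":0.15,"y":0.65,"z":0.02,"ax":0,"ay":0,"az":0},{"grip":0,"x":0.15,"y":0.65,"z":0,"ax":0,"ay":0,"az":0},{"grip":0,"x":0.15,"y":0.65,"z":-0.02,"ax":0,"ay":0,"az":0},{"grip":0,"x":0.14,"y":0.63,"z":-0.05,"ax":0,"ay":0,"az":0},{"grip":0,"x":0.14,"y":0.63,"z":-0.07,"ax":0,"ay":0,"az":0},{"grip":0,"x":0.14,"y":0.63,"z":-0.09,"ax":0,"ay":0,"az":0},{"grip":0,"x":0.14,"y":0.62,"z":-0.12,"ax":0,"ay":0,"az":0},{"grip":0,"x":0.14,"y":0.62,"z":-0.14,"ax":0,"ay":0,"az":0},{"grip":0,"x":0.14,"y":0.62,"z":-0.16,"ax":0,"ay":0,"az":0},{"grip":0,"x":0.14,"y":0.62,"z":-0.18,"ax":0,"ay":0,"az":0},{"grip":0,"x":0.14,"y":0.62,"z":-0.2,"ax":0,"ay":0,"az":0},{"grip":0,"x":0.14,"y":0.62,"z":-0.22,"ax":0,"ay":0,"az":0}]'
```

```text
time_s: 7.93
position: [0.5094, 0.0832, 0.2839]
orientation: [-2.456, -1.96, 0.0]
wrist_force: [0.2, 1.7, -0.7]
gripper_width: 0.0001
gripper_force: 0.6
```

```bash
python3 -m creep '[{"grip":0,"x":0.13,"y":0.59,"z":-0.24,"ax":0,"ay":0,"az":0},{"grip":0,"x":0.13,"y":0.59,"z":-0.26,"ax":0,"ay":0,"az":0},{"grip":0,"x":0.13,"y":0.59,"z":-0.28,"ax":0,"ay":0,"az":0},{"grip":0,"x":0.13,"y":0.56,"z":-0.3,"ax":0,"ay":0,"az":0},{"grip":0,"x":0.13,"y":0.56,"z":-0.32,"ax":0,"ay":0,"az":0},{"grip":0,"x":0.13,"y":0.56,"z":-0.34,"ax":0,"ay":0,"az":0},{"grip":0,"x":0.12,"y":0.53,"z":-0.36,"ax":0,"ay":0,"az":0},{"grip":0,"x":0.12,"y":0.53,"z":-0.37,"ax":0,"ay":0,"az":0},{"grip":0,"x":0.12,"y":0.53,"z":-0.38,"ax":0,"ay":0,"az":0},{"grip":0,"x":0.09,"y":0.37,"z":-0.32,"ax":0,"ay":0,"az":0},{"grip":0,"x":0.08,"y":0.37,"z":-0.32,"ax":0,"ay":0,"az":0},{"grip":0,"x":0.09,"y":0.37,"z":-0.33,"ax":0,"ay":0,"az":0},{"grip":0,"x":0.08,"y":0.37,"z":-0.33,"ax":0,"ay":0,"az":0}]'
python3 -m creep '[{"grip":0,"x":0.06,"y":0.27,"z":-0.27,"ax":0,"ay":0,"az":0},{"grip":0,"x":0.06,"y":0.27,"z":-0.28,"ax":0,"ay":0,"az":0},{"grip":0,"x":0.06,"y":0.27,"z":-0.29,"ax":0,"ay":0,"az":0},{"grip":0,"x":0.06,"y":0.27,"z":-0.29,"ax":0,"ay":0,"az":0},{"grip":0,"x":0.06,"y":0.27,"z":-0.29,"ax":0,"ay":0,"az":0},{"grip":0,"x":0.06,"y":0.2,"z":0,"ax":0,"ay":0,"az":0},{"grip":0,"x":0.06,"y":0.2,"z":0,"ax":0,"ay":0,"az":0},{"grip":0,"x":0.06,"y":0.2,"z":0,"ax":0,"ay":0,"az":0}]'
```

```text
time_s: 9.02
position: [0.5241, 0.148, 0.2422]
orientation: [2.456, 1.959, -0.0]
wrist_force: [1.3, 2.4, -0.7]
gripper_width: 0.0005
gripper_force: 0.7
time_s: 9.68
position: [0.5289, 0.1673, 0.2286]
orientation: [2.455, 1.959, -0.0]
wrist_force: [0.0, -1.1, 0.5]
gripper_width: -0.0003
gripper_force: 0.0
```

The bar has been released and the tray is down. Next I'll back off, lift, and cross to the button.

```bash
python3 -m creep '[{"grip":0,"x":0.1,"y":0.5,"z":0,"ax":0,"ay":0,"az":0},{"grip":0,"x":0.2,"y":1,"z":0,"ax":0,"ay":0,"az":0},{"grip":0,"x":0.1,"y":0.5,"z":2,"ax":0,"ay":0,"az":0},{"grip":0,"x":0,"y":0,"z":4,"ax":0,"ay":0,"az":0},{"grip":0,"x":0,"y":0,"z":4,"ax":0,"ay":0,"az":0},{"grip":0,"x":0,"y":0,"z":4,"ax":0,"ay":0,"az":0}]'
python3 -m creep '[{"grip":0,"x":-0.2,"y":-3.1,"z":0,"ax":0,"ay":0,"az":0},{"grip":0,"x":-0.2,"y":-3.1,"z":0,"ax":0,"ay":0,"az":0},{"grip":0,"x":-0.2,"y":-3.1,"z":0,"ax":0,"ay":0,"az":0},{"grip":0,"x":-0.2,"y":-3.1,"z":0,"ax":0,"ay":0,"az":0},{"grip":0,"x":-0.2,"y":-3.1,"z":0,"ax":0,"ay":0,"az":0},{"grip":0,"x":-0.2,"y":-3.1,"z":0,"ax":0,"ay":0,"az":0},{"grip":0,"x":-0.2,"y":-3.1,"z":0,"ax":0,"ay":0,"az":0},{"grip":0,"x":-0.2,"y":-3.1,"z":0,"ax":0,"ay":0,"az":0},{"grip":0,"x":-0.2,"y":-3.1,"z":0,"ax":0,"ay":0,"az":0},{"grip":0,"x":-0.2,"y":-3.1,"z":0,"ax":0,"ay":0,"az":0},{"grip":0,"x":-0.2,"y":-3.1,"z":0,"ax":0,"ay":0,"az":0},{"grip":0,"x":-0.2,"y":-3.1,"z":0,"ax":0,"ay":0,"az":0},{"grip":0,"x":-0.2,"y":-3.1,"z":0,"ax":0,"ay":0,"az":0},{"grip":0,"x":-0.2,"y":-3.1,"z":0,"ax":0,"ay":0,"az":0},{"grip":0,"x":-0.2,"y":-3.1,"z":0,"ax":0,"ay":0,"az":0},{"grip":0,"x":-0.2,"y":-3.1,"z":0,"ax":0,"ay":0,"az":0},{"grip":0,"x":0,"y":0,"z":0,"ax":0,"ay":0,"az":0},{"grip":0,"x":0,"y":0,"z":0,"ax":0,"ay":0,"az":0},{"grip":0,"x":0,"y":0,"z":0,"ax":0,"ay":0,"az":0}]'
python3 - <<'E'
from h import *
w=snap('wrist','w4');c=snap('scene','s4');t=snap('top','t4')
print(get_state()['position'],proj(w,[.493,-.4262,.071]))
a=c['image'][170:290,195:375];b=t['image'][140:270,195:365]
a=cv2.resize(a,(400,267),interpolation=cv2.INTER_CUBIC);b=cv2.resize(b,(400,267),interpolation=cv2.INTER_CUBIC)
cv2.imwrite('pics/c4.png',np.hstack([cv2.resize(w['image'],(400,300)),np.zeros((300,0,3),np.uint8)]) if 0 else np.vstack([np.hstack([a,b]),cv2.resize(w['image'][:, :],(800,600))[0:330]]))
E
```

```text
time_s: 10.18
position: [0.5323, 0.1879, 0.3699]
orientation: [-2.455, -1.96, 0.001]
wrist_force: [1.0, -0.1, 0.4]
gripper_width: -0.0001
gripper_force: 0.0
time_s: 11.77
position: [0.5012, -0.3083, 0.3683]
orientation: [-2.455, -1.959, -0.0]
wrist_force: [-0.6, 0.1, 0.2]
gripper_width: 0.0
gripper_force: 0.0
[ 0.50121322 -0.30748111  0.36887127] (np.float64(291.17230235383755), np.float64(243.84807893217322))
```

View pics/c4.png

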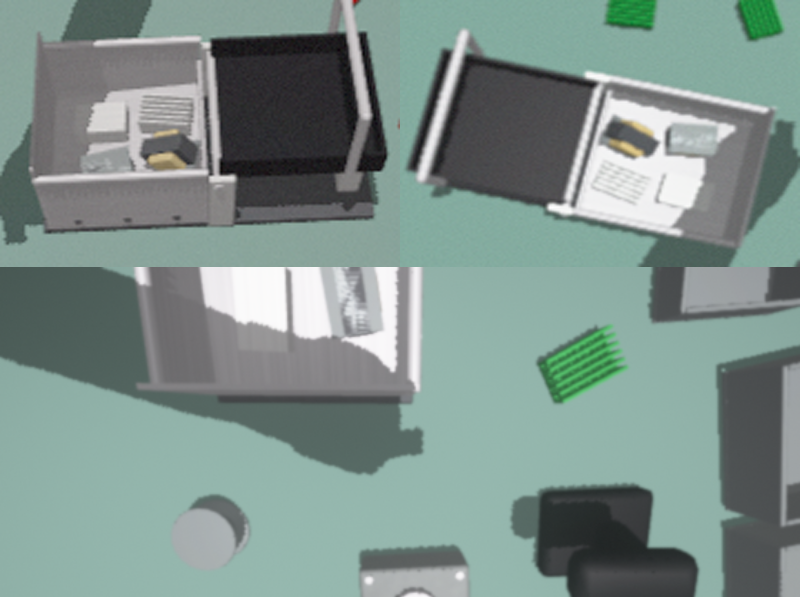

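The tray is level and empty, and all four parts are in the hopper. The button box is at wrist pixel x≈291. I'll refine the cap position by blob.

Run:
```python
from h import *
def blob(t,u,v,r):
    c=load(t);g=cv2.cvtColor(c['image'],cv2.COLOR_BGR2GRAY);u,v=int(u),int(v)
    p=(g[v-r:v+r+1,u-r:u+r+1]<75).astype(np.uint8)
    n,l,s,ce=cv2.connectedComponentsWithStats(p)
    for k in range(1,n):
        if s[k,4]>15: print(t,s[k],ce[k]+[u-r,v-r])
    i=1+np.argmax(s[1:,4]); return c,ce[i]+[u-r,v-r]
c1,p1=blob('top0',417,211,9);c2,p2=blob('scene0',135,269,10)
print(tri(c1,p1,c2,p2))
w,p3=blob('w4',291,238,30)
print(p3,atz(w,*p3,.071))
cv2.imwrite('pics/w4c.png',cv2.resize(w['image'][190:320,210:370],(640,520)))
```

```text
top0 [ 5  5  9  8 61] [417.04918033 210.55737705]
scene0 [  4   4  12  12 103] [134.32038835 268.66990291]
(array([ 0.49389021, -0.42569866,  0.07327348]), np.float64(3.163720299188218e-06))
w4 [ 21  27  19  20 202] [290.51485149 245.74752475]
w4 [14 50  7 11 73] [277.91780822 263.23287671]
[290.51485149 245.74752475] [ 0.49148596 -0.42883909  0.071     ]
```

View pics/w4c.png

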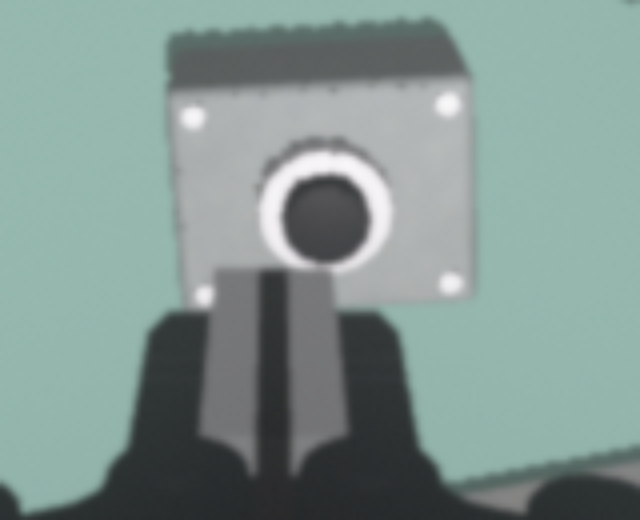

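```bash
python3 -m creep '[{"grip":0,"x":-0.2,"y":-3.0,"z":0,"ax":0,"ay":0,"az":0},{"grip":0,"x":-0.2,"y":-3.0,"z":0,"ax":0,"ay":0,"az":0},{"grip":0,"x":-0.2,"y":-3.0,"z":0,"ax":0,"ay":0,"az":0},{"grip":0,"x":-0.2,"y":-2.95,"z":0,"ax":0,"ay":0,"az":0},{"grip":0,"x":0,"y":0,"z":-3,"ax":0,"ay":0,"az":0},{"grip":0,"x":0,"y":0,"z":-3,"ax":0,"ay":0,"az":0},{"grip":0,"x":0,"y":0,"z":-3,"ax":0,"ay":0,"az":0},{"grip":0,"x":0,"y":0,"z":-3,"ax":0,"ay":0,"az":0},{"grip":0,"x":0,"y":0,"z":-3,"ax":0,"ay":0,"az":0},{"grip":0,"x":0,"y":0,"z":-3,"ax":0,"ay":0,"az":0},{"grip":0,"x":0,"y":0,"z":-3,"ax":0,"ay":0,"az":0},{"grip":0,"x":0,"y":0,"z":-3,"ax":0,"ay":0,"az":0},{"grip":0,"x":0,"y":0,"z":-2,"ax":0,"ay":0,"az":0},{"grip":0,"x":0,"y":0,"z":-1.5,"ax":0,"ay":0,"az":0},{"grip":0,"x":0,"y":0,"z":-0.9,"ax":0,"ay":0,"az":0},{"grip":0,"x":0,"y":0,"z":0,"ax":0,"ay":0,"az":0},{"grip":0,"x":0,"y":0,"z":0,"ax":0,"ay":0,"az":0}]'
```

```text
time_s: 13.33
position: [0.4933, -0.4277, 0.085]
orientation: [2.454, 1.961, 0.0]
wrist_force: [-0.3, -0.5, 0.3]
gripper_width: -0.0002
gripper_force: 0.0
```

```bash
D='nil'; for i in 1; do :; done
python3 -m creep '[{"grip":0,"x":0,"y":0,"z":-0.5,"ax":0,"ay":0,"az":0},{"grip":0,"x":0,"y":0,"z":-0.4,"ax":0,"ay":0,"az":0},{"grip":0,"x":0,"y":0,"z":-0.3,"ax":0,"ay":0,"az":0},{"grip":0,"x":0,"y":0,"z":0,"ax":0,"ay":0,"az":0},{"grip":0,"x":0,"y":0,"z":0,"ax":0,"ay":0,"az":0}]'
python3 -m creep '[{"grip":0,"x":0,"y":0,"z":-0.2,"ax":0,"ay":0,"az":0},{"grip":0,"x":0,"y":0,"z":-0.2,"ax":0,"ay":0,"az":0},{"grip":0,"x":0,"y":0,"z":0,"ax":0,"ay":0,"az":0}]'
```

```text
time_s: 13.75
position: [0.4937, -0.4288, 0.0734]
orientation: [2.454, 1.958, 0.001]
wrist_force: [2.7, -1.0, 3.6]
gripper_width: 0.0003
gripper_force: 1.8
time_s: 14.0
position: [0.4938, -0.4288, 0.071]
orientation: [2.453, 1.957, 0.002]
wrist_force: [0.7, 1.3, 13.8]
gripper_width: -0.0002
gripper_force: 6.7
```

```bash
python3 -m creep '[{"grip":0,"x":0,"y":0,"z":-0.1,"ax":0,"ay":0,"az":0},{"grip":0,"x":0,"y":0,"z":0,"ax":0,"ay":0,"az":0},{"grip":0,"x":0,"y":0,"z":0,"ax":0,"ay":0,"az":0}]'
python3 - <<'E'
from h import *
w=load('w4');o,d=ray(w,291.7,244.75);print(o,d)
for z in(.058,.062,.066,.07):print(z,atz(w,291.5,242.75,z))
for z in(.071,.078):print(z,atz(w,291.7,244.75,z))
E
```

```text
time_s: 14.25
position: [0.4938, -0.4289, 0.0709]
orientation: [2.452, 1.957, 0.002]
wrist_force: [-0.4, 2.1, 18.4]
gripper_width: -0.0001
gripper_force: 9.1
[ 0.51855035 -0.231473    0.51082325] [-0.05208102 -0.40690914 -0.91198274]
0.058 [ 0.49306951 -0.43037269  0.058     ]
0.062 [ 0.49329459 -0.42861572  0.062     ]
0.066 [ 0.49351968 -0.42685875  0.066     ]
0.07 [ 0.49374476 -0.42510177  0.07      ]
0.071 [ 0.49343316 -0.42771367  0.071     ]
0.078 [ 0.49383291 -0.4245904   0.078     ]
```

Contact is at the bottom, but the tip sits about 4 mm off the cap centre. While still holding it down, I'll recentre to make sure it's the cap that is bottoming and not the ring.

```bash
python3 -m creep '[{"grip":0,"x":0,"y":0,"z":0.25,"ax":0,"ay":0,"az":0},{"grip":0,"x":0,"y":0.25,"z":0,"ax":0,"ay":0,"az":0},{"grip":0,"x":0,"y":0.2,"z":0,"ax":0,"ay":0,"az":0},{"grip":0,"x":0,"y":0,"z":-0.15,"ax":0,"ay":0,"az":0},{"grip":0,"x":0,"y":0,"z":-0.15,"ax":0,"ay":0,"az":0},{"grip":0,"x":0,"y":0,"z":0,"ax":0,"ay":0,"az":0},{"grip":0,"x":0,"y":0,"z":0,"ax":0,"ay":0,"az":0}]'
```

```text
time_s: 14.83
position: [0.4932, -0.4251, 0.0708]
orientation: [2.452, 1.956, -0.001]
wrist_force: [-5.1, 0.4, 21.9]
gripper_width: 0.0
gripper_force: 11.1
```

It stops at the same depth (0.0708) with 22 N, so the button is fully down. I'll release and retreat.

```bash
python3 -m creep '[{"grip":0,"x":0,"y":0,"z":0.5,"ax":0,"ay":0,"az":0},{"grip":0,"x":0,"y":0,"z":0.5,"ax":0,"ay":0,"az":0},{"grip":0,"x":0,"y":0,"z":1,"ax":0,"ay":0,"az":0},{"grip":0,"x":0,"y":0,"z":2,"ax":0,"ay":0,"az":0},{"grip":0,"x":0,"y":0,"z":3,"ax":0,"ay":0,"az":0},{"grip":0,"x":0,"y":0,"z":3,"ax":0,"ay":0,"az":0},{"grip":0,"x":0,"y":0,"z":3,"ax":0,"ay":0,"az":0},{"grip":0,"x":0,"y":0,"z":3,"ax":0,"ay":0,"az":0},{"grip":0,"x":-1.5,"y":0,"z":2,"ax":0,"ay":0,"az":0},{"grip":0,"x":-2.5,"y":0,"z":1,"ax":0,"ay":0,"az":0},{"grip":0,"x":-3,"y":0,"z":0,"ax":0,"ay":0,"az":0},{"grip":0,"x":-3,"y":0,"z":0,"ax":0,"ay":0,"az":0},{"grip":0,"x":-3,"y":0,"z":0,"ax":0,"ay":0,"az":0},{"grip":0,"x":-2,"y":0,"z":0,"ax":0,"ay":0,"az":0},{"grip":0,"x":0,"y":0,"z":0,"ax":0,"ay":0,"az":0},{"grip":0,"x":0,"y":0,"z":0,"ax":0,"ay":0,"az":0},{"grip":0,"x":0,"y":0,"z":0,"ax":0,"ay":0,"az":0}]'
python3 -c "
from h import *
c=snap('scene','s5')"
```

```text
time_s: 16.25
position: [0.343, -0.4235, 0.2565]
orientation: [-2.455, -1.959, -0.001]
wrist_force: [-0.5, -0.2, 0.6]
gripper_width: 0.0001
gripper_force: 0.0
```

View pics/s5.png

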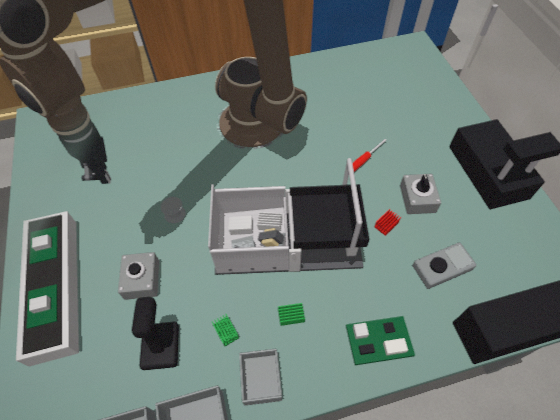

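The tray is level and empty at (328,217), and the four parts are in the hopper at (255,230). The button cap is back up at (135,269), and the bystanders haven't moved. I'll hand in.

```bash
python3 -c "
from workcell import job_done
print(job_done())"
```

```text
the job is handed in; nothing more can be done
None
```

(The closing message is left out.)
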